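Release the rollers from the wide lever dispenser

ROBOT

A 6-joint arm with a two-finger parallel gripper is mounted at the origin on the work surface. World frame = base frame: x ahead of the robot, y to its left, z up, the work surface at z = 0. Lengths are in mm, angles in rad, forces in N, time in s.
With the tool pointing down it reaches from about 350 to 950 mm from the base axis. Payload 17.4 kg.
Tool frame: the origin (TCP) lies on the centre line of the jaws, within the pads' length; the fingertips stand 17 mm ahead of it and the grasp point (between the pads) lies 2 mm behind it (r.tip_reach is the distance from the TCP to the fingertips, in mm); z points along the fingers, x is the direction in which the jaws open and shut, and the axes are right-handed (so a half turn about z gives the same grasp; the last joint's range is limited). The gripper opens to 93 mm and grips with 3 to 60 N. Pads are 15 mm wide; open, the fingers measure 128 mm over their backs; the gripper's body (75 mm by 188 mm) begins 65 mm behind the grasp point.
Start: joints at [1.246, 0.116, 1.442, -0, 1.584, -0.038], TCP at [190.955, 647.432, 235.646] pointing down, gripper open.
Joint ranges: [-2.83, 2.83], [-0.83, 2.19], [0.07, 2.5], [-1.14, 4.28], [0.01, 3], [-2.97, 2.97]. Speed limits (rad/s): [1.89, 1.89, 2.22, 3.14, 3.14, 3.14].

INTERFACE

Orientations are given as [roll, pitch, yaw] about the fixed x, y, z axes, in that order (R = Rz(yaw) Ry(pitch) Rx(roll)).
In Python, from station import get_obs, capture, r, nets gives the robot as it stands.
- The arm moves only by the shell command python3 -m creep 'ROWS' [OPENING] [FORCE]. ROWS is JSON, a list of rows, each an object of numbers: "x", "y", "z": the shift along the tool's x, y, z scaled (see below); "ax", "ay", "az": the turn, a rotation vector about the tool's x, y, z scaled (see below). In form: [{"x": .., "y": .., "z": .., "ax": .., "ay": .., "az": ..}, ...]. A call has 1 to 8 rows; each row is the pose to reach, as a shift and turn from the pose measured when the call began, along the tool's axes at that moment; what a row does not reach only later rows make up. The controller multiplies each number of a shift by 20 cm and each number of a turn by 120 degrees. A row lasts 1/12 s, in which the tool goes at most 41.7 mm and 7.16 degrees, less where a joint would pass 70% of its speed; a pose out of reach is approached as far as the arm can. A call with a number of a shift or a turn outside -1 to 1 is refused whole. A call with a gripper value outside its range is refused whole. OPENING is the opening, from 0 (shut) to 1 (fully open), set as the call begins (- or left out, the last holds). The fingers move at their own pace and stop on an object; FORCE is the grip in N (left out, the last holds). Time passes only in rows, so rows that repeat a pose let the fingers close. It gives the time, the measured TCP pose, the force and the opening at its end, in the units of the state.
- get_obs(): the state, without advancing time (a new reading comes with each control period).
- capture(name): name is "scene" or "side" or "wrist"; returns a dict with "pixels" (384x512x3 uint8, red, green, blue), "z_map" (384x512 float32, mm along the optical axis (not along the pixel's ray), 0 where there is no reading), "fx", "fy", "cx", "cy" (pixels), "pose" (4x4, takes a point from camera to world coordinates). Camera axes: x right, y down, z forward; pixel columns grow to the right and rows downward; lengths in mm; the calibration is good to about 2 mm. A picture is of the moment at which its call begins.
- r.job_done(): hands the job in, once; it reports no verdict.
Trained networks look in the newest picture that a camera, given by its name, has taken for a name from the list of things; names that differ only in an ending like _2 or _b are one class to them, and where a whole thing is asked for, a point or a joint stands for the part that bears it (a point fixed in the world has none). Each returns a list of dicts, best first, with "p" (0 to 1); they miss things now and then, are a little off and sometimes report something else, mostly with a low value. They report only what shows in the picture. A call takes as long as a camera call.
- nets.find_in(query, camera): "position" ([column, row] in pixels, amid what is visible of it).
The state is a dict: "t": time; "joints": joint angles; "qd": joint speeds; "joint_torque": joint torques, N m; "tcp_pos": TCP position; "tcp_rot": TCP orientation; "wrist_force": force on the tool from outside, world axes, zero at the start; "moment": the same for the moment, N m; "finger_gap": opening from 0.0 (shut) to 1.0 (fully open).
Only numpy, scipy, OpenCV 4.12 (cv2) and the standard library are available. Lean on these libraries where they do the work, as an engineer would, in place of code of your own. Each camera call takes 0.05 s, during which the arm holds its last target.

TASK

Of the two roller dispensers on the bench, work the wider one: with the fingertips press the lever bar on its robot side right down, so that its lid lifts and both rollers roll out into its catch tray. Then ease the lever back up so that the lid comes down gently and shuts without slamming, and move clear. Do not touch the lid or the rollers; leave the narrow dispenser shut and the other things where they are.

Things in the scene. Friction and masses are not known exactly. Their poses are not given: they have to be found in the camera images.
- wide: wide roller dispenser, grey steel, 133 mm wide outside, fixed. Origin on the bench under its middle; x points away from its lever (robot side) to its tray; z up. Trough at x -83 to 73 mm, walls 128 mm high, floor sloping from 85 mm high at the back to 45 mm at the mouth, two rollers lying across it. Open catch tray at x 73 to 193 mm, rim 50 mm, floor 9 to 19 mm high
- wide_bar (a point): middle of the top face of its lever bar, a bare flat steel bar 36 mm (x) by 155 mm (y) by 8 mm behind the trough. Lid shut: at dispenser x -185, z 169 mm, face leaning 15 degrees (robot-side edge higher). Pressed right down: x -186, z 106 mm, leaning 17 degrees the other way. Its arc is nearly a vertical line of 63 mm, bulging 5 mm to the robot midway
- wide_lever (a joint): angle of its lever and lid, one piece on a shaft along y at dispenser x -75, z 135 mm: 0 = lid shut, 0.55 rad = lever on its stop, lid fully up. Needs about 3 to 6 N on the bar. Not latched: let go, the heavy lid falls shut in about 0.2 s. Closing faster than 2 rad/s (0.23 m/s at the bar) is a slam. Rollers pass under the lid from about 0.25 rad
- wide_lid: lid of the wide dispenser: clear top plate 156 x 133 mm at z = 135 mm with a grey front lip 78 mm deep that shuts the trough's mouth. Origin on the shaft. Not to be touched: it is worked by the lever only
- narrow: the narrow dispenser, to be left shut: same as the wide one in every length and height, but 83 mm wide outside, its lever bar 105 mm long. Origin and axes as for wide
- narrow_lever (a joint): angle of the narrow dispenser's lever and lid, 0 = shut; as wide_lever
- wide_roller_a: steel roller in the wide dispenser, 34 mm diameter, 110 mm long, 0.2 kg, lying across it; origin at its centre. In the tray its centre is at dispenser x 78 to 190 mm and lower than 45 mm above the bench
- wide_roller_b: steel roller in the wide dispenser, 34 mm diameter, 110 mm long, 0.2 kg, lying across it; origin at its centre. In the tray its centre is at dispenser x 78 to 190 mm and lower than 45 mm above the bench
- narrow_roller_a: steel roller in the narrow dispenser, 34 mm diameter, 60 mm long; origin at its centre. Stays there
- narrow_roller_b: steel roller in the narrow dispenser, 34 mm diameter, 60 mm long; origin at its centre. Stays there
- carton_small: small closed cardboard carton, 50 x 40 x 45 high mm; a bystander
- carton_flat: flat closed carton, 110 x 80 x 35 high mm; a bystander
- tape: roll of clear tape lying flat, 90 across, 48 high mm; a bystander
- bottle: white bottle, 56 across, 150 high mm; a bystander
- screwdriver: screwdriver lying down; a bystander
- mug: white mug, 76 across, 90 high mm; a bystander
- sleeve: steel sleeve standing on end, 40 across, 40 high mm; a bystander

How it is judged:
By the outcome, as a careful person would: the job done as asked, in the order asked, and still so for the second after the job is handed in, with the robot touching nothing.
It also fails if it takes over 38 s, if anything falls off the work surface, if the arm or the gripper's body presses on something with over 40 N, if the wrist force passes 120 N, or if a joint passes its speed limit or range.

## Working session

There is one attempt and no reset: what is moved stays moved. The work goes in short steps, Python scripts to look and compute and a shell command to move; the robot and the scene stay as the last step left them, time stands still between calls to the robot, and variables do not carry over. Pictures are saved under pics/ and viewed, and the job is handed in when it is done.

```bash
ls; mkdir -p pics; python3 - <<'E'
from station import get_obs, capture, r, nets
import cv2,numpy as np
print(get_obs())
for n in ["scene","side"]:
    c=capture(n); cv2.imwrite(f"pics/{n}0.png",c["pixels"][:,:,::-1]); np.savez(f"{n}0.npz",**c)
    print(n,c["fx"],c["cx"],c["cy"],c["pose"].round(3).tolist())
    for q in ["wide","wide_bar","narrow","wide_lid","wide_lever","narrow_lever"]:
        print(q,[(d["position"],round(d["p"],2)) for d in nets.find_in(q,n)][:3])
E
```

```text
pics
{'t': 0.0, 'joints': array([ 1.24623251e+00,  1.16462370e-01,  1.44231806e+00, -2.04354806e-05,
        1.58396166e+00, -3.77782922e-02]), 'qd': array([ 1.89460232e-04, -6.40120018e-05, -1.11538435e-03,  1.09124391e-03,
       -1.90461369e-03,  1.16420487e-03]), 'joint_torque': array([-8.42899190e-04, -7.21268320e+01, -6.22610307e+01,  7.79496529e-02,
        2.38300109e-02, -8.91091122e-05]), 'tcp_pos': array([190.8751018 , 647.24565866, 234.88830258]), 'tcp_rot': array([-3.14156966e+00,  1.14938311e-03,  1.28401056e+00]), 'wrist_force': array([-0.01457086, -0.46224634, -0.89717128]), 'moment': array([-0.03891362, -0.02411444, -0.01729281]), 'finger_gap': 1.0001362799005236}
scene 435.20828032762773 256.39653675272456 196.77720979955194 [[-0.836, 0.318, -0.447, 1142.237], [0.548, 0.498, -0.672, 907.584], [0.008, -0.807, -0.591, 916.671], [0.0, 0.0, 0.0, 1.0]]
wide [([253.8, 258.2], 0.65)]
wide_bar [([315.4, 208.1], 0.9), ([252.6, 236.0], 0.71)]
narrow [([212.8, 196.5], 0.97)]
wide_lid [([251.3, 236.8], 0.78)]
wide_lever [([312.0, 199.9], 0.9)]
narrow_lever [([256.0, 149.5], 0.93), ([260.5, 175.2], 0.7)]
side 419.60315849932243 253.80644879636083 190.68645069012518 [[0.734, -0.473, 0.488, -133.239], [-0.679, -0.532, 0.506, -749.649], [0.02, -0.703, -0.711, 1160.543], [0.0, 0.0, 0.0, 1.0]]
wide [([232.9, 171.3], 0.7)]
wide_bar [([194.4, 171.6], 0.9), ([176.5, 147.2], 0.47)]
narrow [([286.8, 225.7], 0.66)]
wide_lid []
wide_lever [([197.8, 178.1], 0.65), ([189.6, 201.5], 0.62)]
narrow_lever [([254.4, 233.1], 0.67)]
```

View pics/scene0.png

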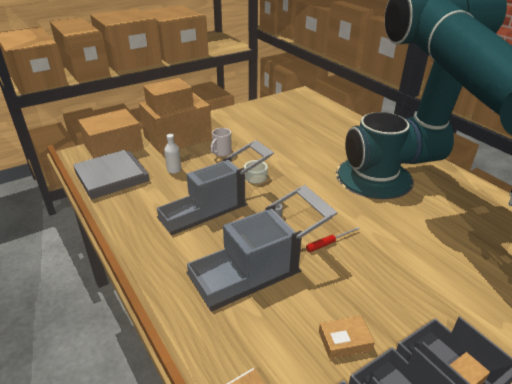

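View pics/side0.png

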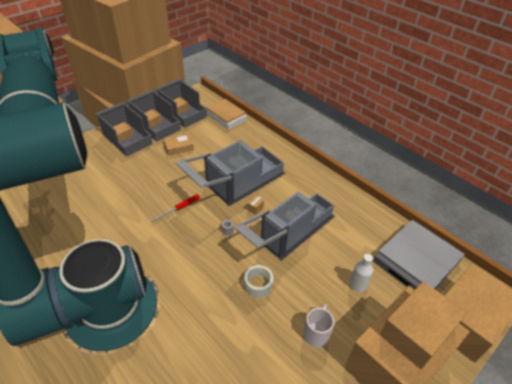

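The near, larger dispenser is the wide one (scene: bar at about (317,207), body (255,250); side: bar (192,172)). The narrow one is further right of it as seen from the robot. Next I measure both from depth.

```bash
cat > h.py <<'E'
import numpy as np
def cloud(c):
    z=c["z_map"];v,u=np.mgrid[:z.shape[0],:z.shape[1]]
    P=np.stack([(u-c["cx"])/c["fx"]*z,(v-c["cy"])/c["fy"]*z,z,np.ones_like(z)],-1)@c["pose"].T
    P=P[...,:3]; P[z==0]=np.nan; return P
E
python3 - <<'E'
from h import cloud
import numpy as np,cv2
S={n:cloud(np.load(f"{n}0.npz")) for n in ["scene","side"]}
for n,u,v in [("scene",315,208),("side",190,172),("scene",255,240),("scene",258,153),("side",252,238)]:
    print(n,u,v,S[n][v,u].round(1))
A=np.concatenate([S[n].reshape(-1,3) for n in S]); A=A[~np.isnan(A).any(1)]
M=(A[:,0]>250)&(A[:,0]<950)&(A[:,1]>-350)&(A[:,1]<500)&(A[:,2]<260)
A=A[M]
# top-down height map, 1.5mm per px: col=y (left positive -> left), row = x
im=np.zeros((467,567),np.float32)
o=np.argsort(A[:,2]); 
im[((950-A[o,0])/1.5).astype(int),((500-A[o,1])/1.5).astype(int)]=A[o,2]
cv2.imwrite("pics/top.png",cv2.applyColorMap((im.clip(0,200)*1.27).astype(np.uint8),cv2.COLORMAP_TURBO))
for n in S:
    P=S[n].reshape(-1,3)
    k=(P[:,2]>155)&(P[:,2]<185)&(P[:,0]>250)&(P[:,0]<900)&(P[:,1]>-300)&(P[:,1]<400)
    Q=P[k].astype(np.float32)
    print(n,len(Q))
    m=np.zeros((467,567),np.uint8); m[((950-Q[:,0])/1.5).astype(int),((500-Q[:,1])/1.5).astype(int)]=255
    m=cv2.dilate(m,np.ones((5,5)))
    nn,lab,st,ce=cv2.connectedComponentsWithStats(m)
    for i in range(1,nn):
        if st[i,4]<200: continue
        q=Q[lab[((950-Q[:,0])/1.5).astype(int),((500-Q[:,1])/1.5).astype(int)]==i]
        print(len(q),q.mean(0).round(1),cv2.minAreaRect(q[:,:2]))
E
```

```text
scene 315 208 [464.1 187.5 164.9]
side 190 172 [441.9 167.7 171.2]
scene 255 240 [663.9 183.5 137.7]
scene 258 153 [ 280.4 -380.3    4.2]
side 252 238 [ 408.8 -184.7  166.5]
scene 921Traceback (most recent call last):
  File "<stdin>", line 25, in <module>
cv2.error: OpenCV(4.12.0) /io/opencv/modules/imgproc/src/convhull.cpp:143: error: (-215:Assertion failed) total >= 0 && (depth == CV_32F || depth == CV_32S) in function 'convexHull'
```

View pics/top.png

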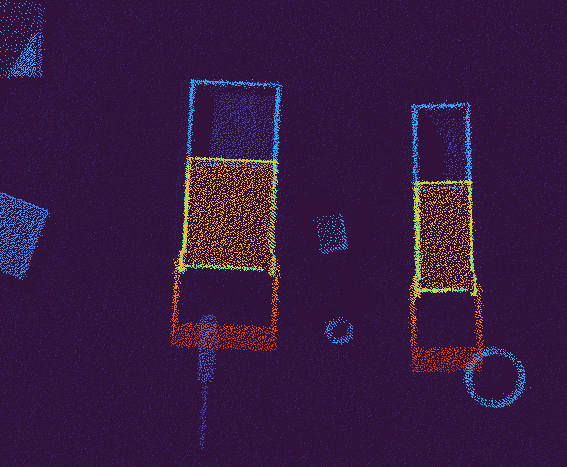

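The height map shows both clearly: wide on the left (bar at px (225,337)), narrow on the right, with the screwdriver beneath the wide bar and standing well lower.

```bash
python3 - <<'E'
from h import cloud
import numpy as np,cv2
for n in ["scene","side"]:
    P=cloud(np.load(f"{n}0.npz")).reshape(-1,3); P=P[~np.isnan(P).any(1)].astype(np.float32)
    P=P[(P[:,1]>60)&(P[:,1]<260)&(P[:,0]>400)&(P[:,0]<850)]
    b=P[(P[:,2]>158)&(P[:,2]<182)&(P[:,0]<470)]
    print(n,"bar",len(b),b.mean(0),cv2.minAreaRect(b[:,:2].copy()),"z",np.percentile(b[:,2],[2,50,98]))
    l=P[(P[:,2]>128)&(P[:,2]<141)&(P[:,0]>550)]
    print("lid",len(l),l.mean(0),cv2.minAreaRect(l[:,:2].copy()))
    w=P[(P[:,2]>40)&(P[:,0]>540)&(P[:,2]<141)]; print("body",cv2.minAreaRect(w[:,:2].copy()))
    c=np.linalg.lstsq(np.c_[b[:,:2]-b[:,:2].mean(0),np.ones(len(b))],b[:,2],rcond=None)[0]; print("plane",c)
E
```

```text
scene bar 549 [446.94458 167.57826 169.22987] ((447.2638244628906, 164.3086395263672), (158.56398010253906, 45.12747573852539), 89.8765869140625) z [160.20309509 169.38842773 175.65213501]
lid 1644 [636.3958  161.53513 138.16032] ((630.3654174804688, 160.48297119140625), (148.0502471923828, 163.4308624267578), 87.71360778808594)
body ((681.58154296875, 156.47467041015625), (147.04754638671875, 291.98748779296875), 86.63533020019531)
plane [-2.76767892e-01  8.20192321e-03  1.69229870e+02]
side bar 329 [444.18518 157.8766  170.1179 ] ((445.81890869140625, 165.11566162109375), (45.76504135131836, 161.68141174316406), 0.7195243239402771) z [161.61155029 170.04302979 176.23855408]
lid 824 [628.85144 151.21619 137.57411] ((632.31201171875, 161.0020751953125), (155.37847900390625, 164.40406799316406), 89.50373077392578)
body ((685.174560546875, 157.92156982421875), (157.70932006835938, 291.59234619140625), 88.83760833740234)
plane [-2.19714794e-01  1.29677635e-02  1.70117955e+02]
```

```bash
python3 -m creep '[{"x":-0.15,"y":0.15},{"x":-0.3,"y":0.29},{"x":-0.45,"y":0.44},{"x":-0.6,"y":0.58},{"x":-0.75,"y":0.73},{"x":-0.9,"y":0.87},{"x":-0.98,"y":0.95},{"x":-0.98,"y":0.95}]' 0 20
```

```text
validation failed for argument at $[0]...
```

```bash
python3 -m creep '[{"x":-0.15,"y":0.15,"z":0,"ax":0,"ay":0,"az":0},{"x":-0.3,"y":0.29,"z":0,"ax":0,"ay":0,"az":0},{"x":-0.45,"y":0.44,"z":0,"ax":0,"ay":0,"az":0},{"x":-0.6,"y":0.58,"z":0,"ax":0,"ay":0,"az":0},{"x":-0.75,"y":0.73,"z":0,"ax":0,"ay":0,"az":0},{"x":-0.9,"y":0.87,"z":0,"ax":0,"ay":0,"az":0},{"x":-0.98,"y":0.95,"z":0,"ax":0,"ay":0,"az":0},{"x":-0.98,"y":0.95,"z":0,"ax":0,"ay":0,"az":0}]' 0 20
```

```text
t: 1.37
tcp_pos: [319.4, 402.6, 236.3]
tcp_rot: [3.14, -0.001, 1.281]
wrist_force: [-0.6, 0.3, 0.7]
finger_gap: 0.48
```

```bash
python3 -m creep '[{"x":-0.15,"y":0.15,"z":0,"ax":0,"ay":0,"az":-0.02},{"x":-0.3,"y":0.29,"z":0,"ax":0,"ay":0,"az":-0.04},{"x":-0.45,"y":0.44,"z":0,"ax":0,"ay":0,"az":-0.06},{"x":-0.6,"y":0.58,"z":0,"ax":0,"ay":0,"az":-0.08},{"x":-0.75,"y":0.73,"z":0,"ax":0,"ay":0,"az":-0.1},{"x":-0.9,"y":0.88,"z":0,"ax":0,"ay":0,"az":-0.117},{"x":-0.96,"y":0.947,"z":0,"ax":0,"ay":0,"az":-0.117},{"x":-0.96,"y":0.947,"z":0,"ax":0,"ay":0,"az":-0.117}]' 0 20
python3 - <<'E'
from station import get_obs, capture
from h import cloud
import cv2,numpy as np
for n in ["scene","side"]:
    c=capture(n); cv2.imwrite(f"pics/{n}1.png",c["pixels"][:,:,::-1])
    P=cloud(c).reshape(-1,3); 
    k=(P[:,0]>415)&(P[:,0]<475)&(P[:,1]>70)&(P[:,1]<260)&(P[:,2]>190)&(P[:,2]<235)
    q=P[k]; print(n,k.sum(),q.min(0),q.max(0),np.median(q,0))
o=get_obs();print(o["tcp_pos"],o["tcp_rot"],o["finger_gap"])
E
```

```text
t: 2.03
tcp_pos: [447.6, 161.6, 236.4]
tcp_rot: [3.14, 0.0, 1.523]
wrist_force: [-0.3, -0.1, 0.4]
finger_gap: 0.006
scene 30 [437.35194416 146.98920394 223.76368304] [459.21152175 175.83720064 234.70472012] [456.3921315  164.08372456 230.8324813 ]
side 14 [438.75889677 147.47818519 219.00089038] [456.20575248 175.67916177 233.86846695] [441.68934419 164.13304333 229.68963268]
[446.27694633 164.28133804 236.39856051] [ 3.14038699e+00 -6.86521148e-04  1.52404848e+00] 0.00904768496900965
```

View pics/scene1.png

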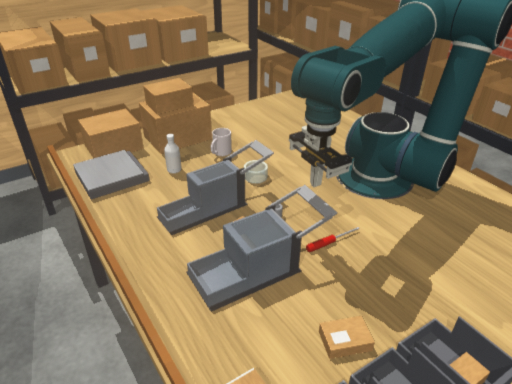

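View pics/side1.png

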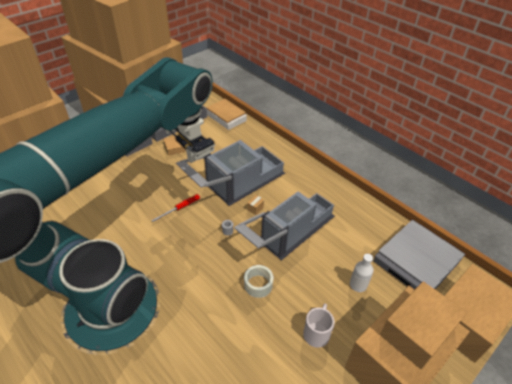

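Closed fingertips hang over the middle of the wide bar (scene (318,178) above bar (317,205)). Going down.

```bash
python3 -m creep '[{"x":0,"y":0,"z":0.1,"ax":0,"ay":0,"az":0},{"x":0,"y":0,"z":0.18,"ax":0,"ay":0,"az":0},{"x":0,"y":0,"z":0.21,"ax":0,"ay":0,"az":0},{"x":0,"y":0,"z":0.24,"ax":0,"ay":0,"az":0},{"x":0,"y":0,"z":0.27,"ax":0,"ay":0,"az":0},{"x":0,"y":0,"z":0.3,"ax":0,"ay":0,"az":0},{"x":0,"y":0,"z":0.3,"ax":0,"ay":0,"az":0}]' 0 20
```

```text
t: 2.72
tcp_pos: [446.2, 164.6, 175.8]
tcp_rot: [3.141, -0.001, 1.524]
wrist_force: [-0.4, 0.6, -0.2]
finger_gap: 0.005
```

```bash
python3 - <<'E'
from station import get_obs, capture,r
from h import cloud
import cv2,numpy as np
print(r.tip_reach)
for n,(u,v) in {"scene":(310,200),"side":(200,170)}.items():
    c=capture(n); cv2.imwrite(f"pics/{n}2.png",cv2.resize(c["pixels"][v-60:v+60,u-75:u+75,::-1],None,fx=5,fy=5,interpolation=cv2.INTER_CUBIC))
    P=cloud(c).reshape(-1,3); 
    k=(P[:,0]>415)&(P[:,0]<475)&(P[:,1]>70)&(P[:,1]<260)&(P[:,2]>100)&(P[:,2]<175)&(abs(P[:,1]-164)>30)
    q=P[k]; print(n,k.sum(),q.mean(0),np.percentile(q,[2,98],axis=0))
print(get_obs())
E
```

```text
17.0
scene 345 [447.65673618 170.00461323 157.94083421] [[422.91303875  87.31300913 147.78847335]
 [472.79267109 241.05262577 163.42195964]]
side 219 [442.89053961 151.7354233  158.51342963] [[422.79793432  85.81146707 148.19831795]
 [470.71236518 240.53958602 164.91992357]]
{'t': 2.8167, 'joints': array([ 2.99187984e-01, -3.10971005e-01,  1.93352909e+00,  1.27476761e-04,
        1.51757562e+00, -1.22497041e+00]), 'qd': array([-0.0019411 , -0.00143196, -0.00505507, -0.00295143,  0.00319907,
       -0.00020641]), 'joint_torque': array([ 2.15690914e-01, -3.52105987e+01, -6.09464550e+01,  4.49644052e-02,
       -1.49033938e-03,  6.22695952e-03]), 'tcp_pos': array([446.38489718, 164.40945846, 176.51021043]), 'tcp_rot': array([ 3.14026324e+00, -6.14313459e-04,  1.52415211e+00]), 'wrist_force': array([ 0.29299775,  1.04696734, -0.49630943]), 'moment': array([ 0.08716352,  0.05357151, -0.01875108]), 'finger_gap': 0.005131292650539712}
```

View pics/scene2.png

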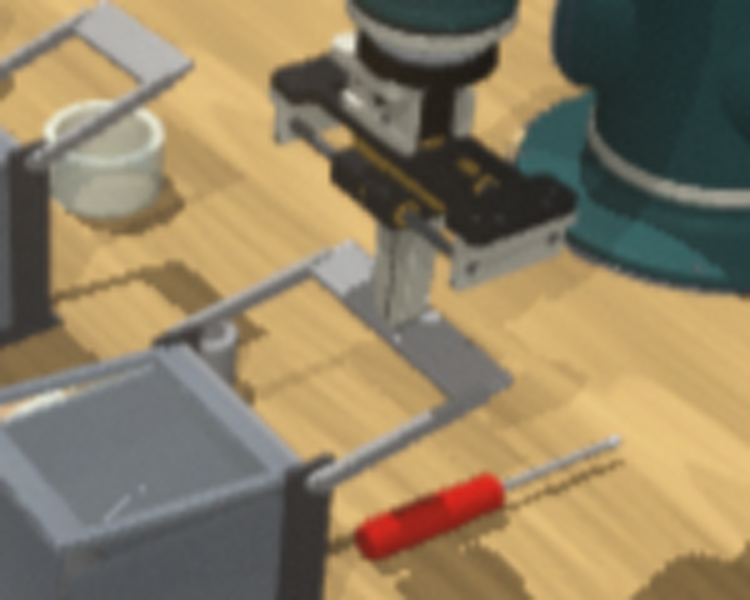

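View pics/side2.png

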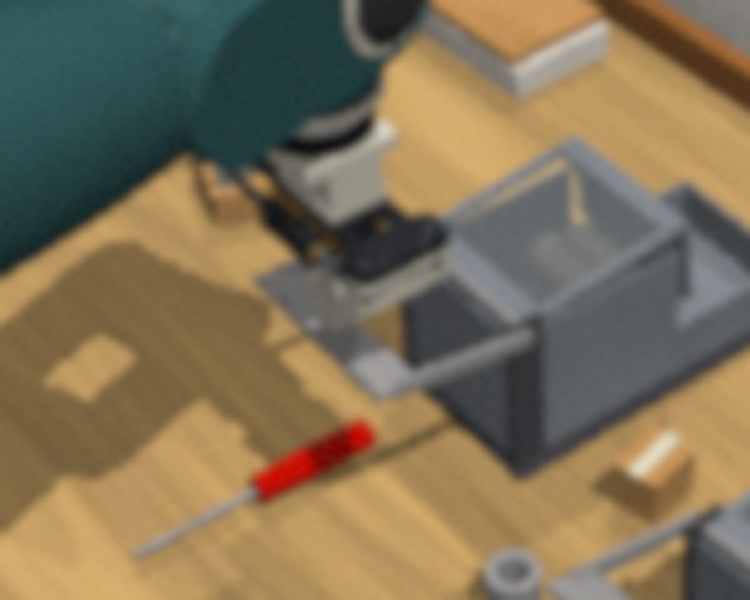

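The bar has dropped to z≈158 with the fingertips on its middle, so contact works. Continuing the press.

```bash
python3 -m creep '[{"x":0,"y":0,"z":0.03,"ax":0,"ay":0,"az":0},{"x":0,"y":0,"z":0.06,"ax":0,"ay":0,"az":0},{"x":0,"y":0,"z":0.09,"ax":0,"ay":0,"az":0},{"x":0,"y":0,"z":0.12,"ax":0,"ay":0,"az":0},{"x":0,"y":0,"z":0.15,"ax":0,"ay":0,"az":0},{"x":0,"y":0,"z":0.18,"ax":0,"ay":0,"az":0},{"x":0,"y":0,"z":0.21,"ax":0,"ay":0,"az":0},{"x":0,"y":0,"z":0.22,"ax":0,"ay":0,"az":0}]' 0 20
```

```text
t: 3.48
tcp_pos: [446.5, 164.3, 131.5]
tcp_rot: [3.14, -0.0, 1.524]
wrist_force: [2.1, 0.3, 3.7]
finger_gap: 0.003
```

```bash
python3 -m creep '[{"x":0,"y":0,"z":0.005,"ax":0,"ay":0,"az":0},{"x":0,"y":0,"z":0.01,"ax":0,"ay":0,"az":0},{"x":0,"y":0,"z":0.015,"ax":0,"ay":0,"az":0},{"x":0,"y":0,"z":0.02,"ax":0,"ay":0,"az":0},{"x":0,"y":0,"z":0.025,"ax":0,"ay":0,"az":0},{"x":0,"y":0,"z":0.025,"ax":0,"ay":0,"az":0}]' 0 20
```

```text
t: 3.98
tcp_pos: [446.6, 164.3, 126.6]
tcp_rot: [3.14, -0.0, 1.524]
wrist_force: [1.7, -0.3, 4.5]
finger_gap: 0.007
```

```bash
python3 -m creep '[{"x":0,"y":0,"z":0.005,"ax":0,"ay":0,"az":0},{"x":0,"y":0,"z":0.01,"ax":0,"ay":0,"az":0},{"x":0,"y":0,"z":0.01,"ax":0,"ay":0,"az":0}]' 0 20
python3 - <<'E'
from station import get_obs, capture,r
from h import cloud
import cv2,numpy as np
for n,(u,v) in {"scene":(270,220),"side":(230,160)}.items():
    c=capture(n); cv2.imwrite(f"pics/{n}3.png",cv2.resize(c["pixels"][v-90:v+90,u-110:u+110,::-1],None,fx=3.3,fy=3.3,interpolation=cv2.INTER_CUBIC))
    P=cloud(c).reshape(-1,3); 
    k=(P[:,0]>415)&(P[:,0]<475)&(P[:,1]>70)&(P[:,1]<260)&(P[:,2]>85)&(P[:,2]<130)&(abs(P[:,1]-164)>30)
    q=P[k]; print(n,k.sum(),q.mean(0),np.percentile(q,[2,98],axis=0))
print(get_obs()["wrist_force"])
E
```

```text
t: 4.23
tcp_pos: [446.9, 164.4, 126.1]
tcp_rot: [3.139, -0.001, 1.524]
wrist_force: [-5.0, -2.0, 18.4]
finger_gap: 0.006
scene 267 [451.49512017 169.98417098 109.11839795] [[429.0808508   87.00632827 101.56676214]
 [473.83603931 241.98995458 117.81104499]]
side 230 [445.60775661 149.81273655 107.40888895] [[426.90556972  85.88649338  98.88890458]
 [469.4252231  240.39964541 116.49939338]]
[-3.88722044 -2.09238923 19.20600783]
```

View pics/scene3.png

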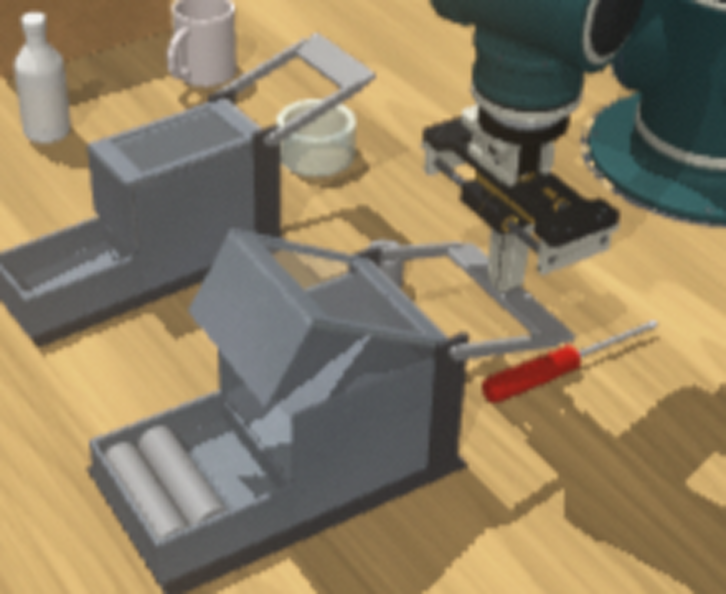

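View pics/side3.png

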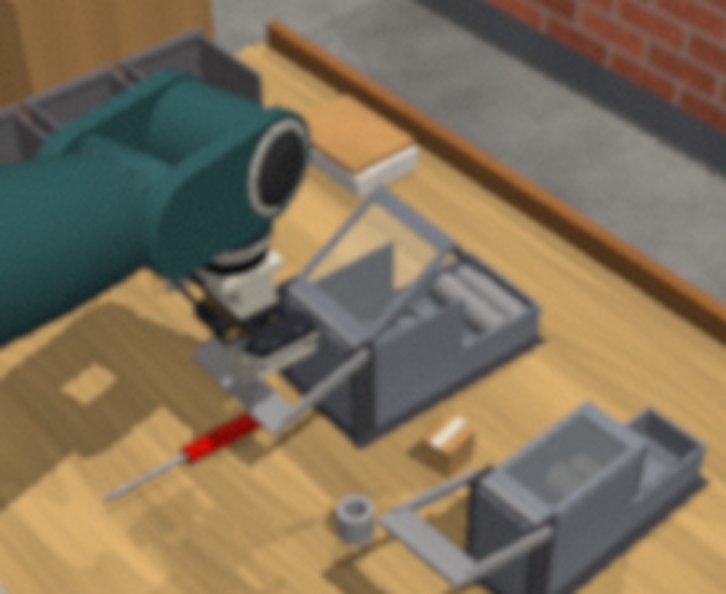

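The lever is on its stop (force rose to 19 N, bar z≈107) and both rollers lie in the tray's far end (crop (135,490), (180,470)). Easing up at about 50 mm/s, slower near the end.

```bash
U(){ :; }; python3 -m creep '[{"x":0,"y":0,"z":-0.015,"ax":0,"ay":0,"az":0},{"x":0,"y":0,"z":-0.035,"ax":0,"ay":0,"az":0},{"x":0,"y":0,"z":-0.055,"ax":0,"ay":0,"az":0},{"x":0,"y":0,"z":-0.075,"ax":0,"ay":0,"az":0},{"x":0,"y":0,"z":-0.095,"ax":0,"ay":0,"az":0},{"x":0,"y":0,"z":-0.115,"ax":0,"ay":0,"az":0},{"x":0,"y":0,"z":-0.135,"ax":0,"ay":0,"az":0},{"x":0,"y":0,"z":-0.145,"ax":0,"ay":0,"az":0}]' 0 20
```

```text
t: 5.0
tcp_pos: [447.0, 164.4, 155.9]
tcp_rot: [3.138, -0.001, 1.524]
wrist_force: [-2.3, -0.8, 4.6]
finger_gap: 0.008
```

```bash
python3 -m creep '[{"x":0,"y":0,"z":-0.015,"ax":0,"ay":0,"az":0},{"x":0,"y":0,"z":-0.03,"ax":0,"ay":0,"az":0},{"x":0,"y":0,"z":-0.045,"ax":0,"ay":0,"az":0},{"x":0,"y":0,"z":-0.06,"ax":0,"ay":0,"az":0},{"x":0,"y":0,"z":-0.075,"ax":0,"ay":0,"az":0},{"x":0,"y":0,"z":-0.09,"ax":0,"ay":0,"az":0},{"x":0,"y":0,"z":-0.1,"ax":0,"ay":0,"az":0},{"x":0,"y":0,"z":-0.11,"ax":0,"ay":0,"az":0}]' 0 20
```

```text
t: 5.67
tcp_pos: [447.0, 164.4, 178.1]
tcp_rot: [3.138, -0.001, 1.524]
wrist_force: [2.7, 0.2, 3.0]
finger_gap: 0.006
```

Tip at z 161, still in contact; the last ~12 mm slowly, at 2 mm per row.

```bash
python3 -m creep '[{"x":0,"y":0,"z":-0.01,"ax":0,"ay":0,"az":0},{"x":0,"y":0,"z":-0.02,"ax":0,"ay":0,"az":0},{"x":0,"y":0,"z":-0.03,"ax":0,"ay":0,"az":0},{"x":0,"y":0,"z":-0.04,"ax":0,"ay":0,"az":0},{"x":0,"y":0,"z":-0.05,"ax":0,"ay":0,"az":0},{"x":0,"y":0,"z":-0.06,"ax":0,"ay":0,"az":0},{"x":0,"y":0,"z":-0.07,"ax":0,"ay":0,"az":0},{"x":0,"y":0,"z":-0.08,"ax":0,"ay":0,"az":0}]' 0 20
```

```text
t: 6.33
tcp_pos: [446.7, 164.3, 194.0]
tcp_rot: [3.139, -0.001, 1.524]
wrist_force: [-0.4, -0.3, -0.0]
finger_gap: 0.002
```

```bash
python3 -m creep '[{"x":0,"y":0,"z":-0.05,"ax":0,"ay":0,"az":0},{"x":0,"y":0,"z":-0.2,"ax":0,"ay":0,"az":0},{"x":0,"y":0,"z":-0.35,"ax":0,"ay":0,"az":0},{"x":0,"y":0,"z":-0.45,"ax":0,"ay":0,"az":0},{"x":0,"y":0,"z":-0.45,"ax":0,"ay":0,"az":0},{"x":0,"y":0,"z":-0.45,"ax":0,"ay":0,"az":0}]' 0 20
python3 - <<'E'
from station import get_obs, capture,r
from h import cloud
import cv2,numpy as np
for n,(u,v) in {"scene":(270,220),"side":(230,160)}.items():
    c=capture(n); cv2.imwrite(f"pics/{n}4.png",cv2.resize(c["pixels"],None,fx=1.5,fy=1.5)[:,:,::-1])
    P=cloud(c).reshape(-1,3); 
    k=(P[:,0]>415)&(P[:,0]<470)&(P[:,1]>70)&(P[:,1]<260)&(P[:,2]>85)&(P[:,2]<190)
    q=P[k]; print(n,k.sum(),q.mean(0),np.percentile(q,[2,98],axis=0))
    k=(P[:,0]>560)&(P[:,0]<850)&(P[:,1]>100)&(P[:,1]<220); print("lid max z",np.nanpercentile(P[k][:,2],[95,99.5]))
    k=(P[:,0]>710)&(P[:,0]<815)&(P[:,1]>105)&(P[:,1]<195)&(P[:,2]<80);print("tray z",np.nanpercentile(P[k][:,2],[50,90,98]))
print(get_obs()["wrist_force"],get_obs()["tcp_pos"])
E
```

```text
t: 6.83
tcp_pos: [446.6, 164.4, 285.4]
tcp_rot: [3.137, -0.001, 1.524]
wrist_force: [0.0, -0.3, -0.6]
finger_gap: 0.006
scene 552 [447.02896876 167.94612494 169.12709205] [[427.46277982  89.23417331 158.83039577]
 [466.00904852 240.78325709 175.93181171]]
lid max z [141.06870428 143.44547291]
tray z [42.64474143 49.04085382 69.53625525]
side 333 [444.49148613 157.76526831 169.86675633] [[425.70997757  86.76043274 159.67321823]
 [465.85748701 239.16054619 176.45640006]]
lid max z [143.20821966 145.44588982]
tray z [43.57249233 48.82614761 51.52305694]
[-0.0908772  -0.90533215  0.10985757] [446.21000147 164.24671981 283.39046572]
```

View pics/scene4.png

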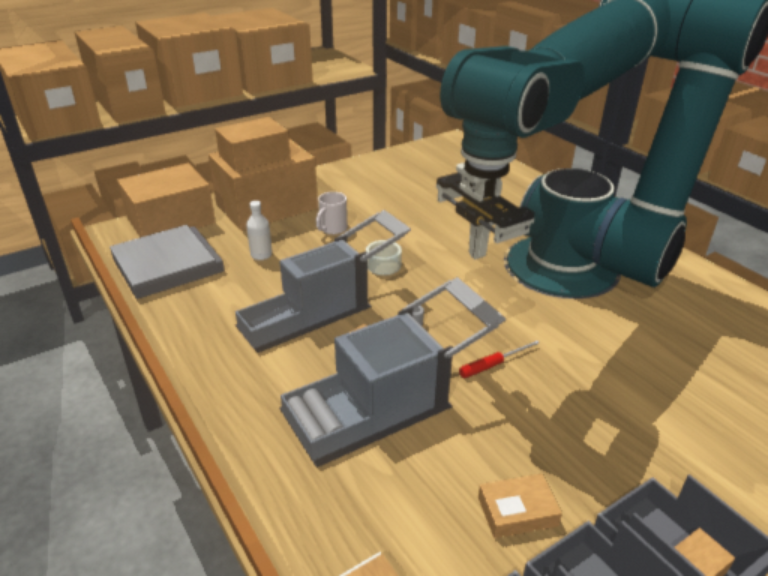

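The lid is shut, the bar is back at z 169, both rollers are in the tray at (315,412), and the gripper is clear at (480,230). Everything else is where it was, so I'm handing in.

```bash
python3 -c "
from station import r
print(r.job_done())"
```

```text
the job is handed in; nothing more can be done
None
```

The wide dispenser is emptied and shut again, and I handed the job in at about 7 s on the robot's clock, well under the 38 s limit.

- **Press:** I pushed the middle of its lever bar down with the closed fingertips until it met its stop. The bar was at about z 107–109 mm, and the wrist force rose from about 5 N to 19 N. The pictures showed the lid up and both rollers in the tray.
- **Closing:** I raised the lever at about 50 mm/s, then about 24 mm/s for the last stretch. The fingertips were still carrying load 8 mm below the shut height, so the lid should have closed without a slam; I did not measure its closing speed directly.
- **Final checks:** The bar was back at z 169–170 mm, its shut height, and the lid looked shut. Both rollers were in the tray, and the gripper was about 95 mm above the bar with the wrist force near zero. In the last scene picture the narrow dispenser was shut and the other things looked unmoved.

My first move command was refused because its rows lacked some of the six fields; nothing moved, and I resent it in full. When the bar first started to move, the wrist force stayed within its noise. I confirmed contact there from the camera depth instead.

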